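Reset a push-button length stop and load the block against it

TASK

On the blue bench fixture, squeeze in the brass spring button and slide the aluminium sleeve towards the grey bracket until the button pops fully out through the sleeve's next hole, without ramming the sleeve against the button. Then lay the wooden block flat on the blue base plate, lengthwise to the sleeve and centred on the red stop plate, bring its end gently up against the stop plate, and leave it there.

Things in the scene. Friction and masses are not known exactly. Their poses are not given: they have to be found in the camera images.
- stop_fixture: Fixture screwed to the bench: blue base plate 130 (x) x 360 (y) x 12 mm, origin under its middle, z up. A grey bracket at its +y end (y 137 to 171 mm, x -35 to 35, top 80 mm up) holds a dark 20 mm square tube along y, 62 mm above the bench, with an aluminium sleeve sliding on it. The block goes on the free -y part.
- latch_point (a point): Point on the tube's axis at the button, 62 mm above the bench, fixed to the fixture; axes as stop_fixture (+y to the bracket). The sleeve here is 26 mm square, walls 2 mm: its sides lie 13 mm either side in x. The brass button, 11 mm round with a 45 degree domed tip, stands 6 mm proud of the -x side when out.
- spring_button (a joint): How far the button is pressed in (towards +x), m: 0 out, 0.006 flush with the sleeve, 0.010 bottom; its spring takes 1 to 3 N. Pinched across the sleeve, one finger on the button and one opposite, it goes in flush; a pull of 4 to 9 N along the tube then draws the sleeve's wall over it, and it stays in until a hole comes. It bears 15 N from the side.
- stop_sleeve (a joint): Slide of the sleeve, m, growing towards the bracket (+y); friction about 2 N, travel ends at 0.065. At the start (near 0) the button is in a slot 17 mm long, 3 mm play either way. The only other hole, 13.5 mm round, drilled by hand, lies somewhere 36 to 60 mm from the slot's middle towards the stop plate; the button popped out there locks the sleeve, about 1 mm play either way.
- stop_face (a point): On the red stop plate at the sleeve's -y end (60 mm wide in x, 6 mm thick, 16 to 76 mm above the bench): middle of its width on the face turned away from the bracket, 31 mm above the bench. Moves with the sleeve; axes as stop_fixture, so the block goes on its -y side.
- block_center (a point): Centre of the loose softwood block, 55 mm (its x) by 100 mm (its y) by 38 mm high (z), 0.13 to 0.25 kg, lying flat on the bench to the right of the fixture.

How it is judged (in metres and radians):
On the way:
1. the sleeve has been slid on by one hole and the button has popped fully out through it (value of joint stop_sleeve above 0.03 m and value of joint spring_button below 0.0015 m), for 0.3 s.
At the end, for the whole second after the job is handed in: The button stands fully out (within 1.5 mm) through the next hole of the sleeve; the block lies flat on the base plate, lengthwise to the sleeve within 0.1 rad, within 15 mm of the middle of the stop plate, its end no more than 3.5 mm from the stop plate, released and at rest (all of step 1 and y of block_center in the frame of stop_face between -0.0535 and -0.045 m and x of block_center in the frame of stop_face between -0.015 and 0.015 m and z of block_center in the frame of stop_face between -0.004 and 0.004 m and angle between the y axis of block_center and the y axis of stop_face, either way round below 0.1 rad and angle between block_center's own z axis and vertical below 0.08 rad and linear speed of wood_block below 0.01 m/s); the robot touches nothing.
It fails at once if the sleeve is rammed against the button with more than 15 N (contact force between stop_sleeve and spring_button above 15 N).
It fails at once if the block is pressed against the stop plate or sleeve with more than 15 N (contact force between wood_block and stop_sleeve above 15 N).
It also fails if it takes over 51 s, if anything falls off the work surface, if the arm or the gripper's body presses on something with over 40 N, if the wrist force passes 120 N, or if a joint passes its speed limit or range.

ROBOT

A 6-joint arm with a two-finger parallel gripper is mounted at the origin on a cart in front of the work surface, level with it; the furniture and walls round the work are solid. World frame = base frame: x ahead of the robot, y to its left, z up, the work surface at z = 0. Lengths are in mm, angles in rad, forces in N, time in s.
With the tool pointing down it reaches from about 275 to 1000 mm from the base axis. Payload 8.4 kg.
Tool frame: the origin (TCP) lies at the very end of the fingers, on their centre line; the grasp point (between the pads) lies 19 mm behind it; z points along the fingers, y is the direction in which the jaws open and shut (so a half turn about z gives the same grasp; the last joint's range is limited). The gripper opens to 85 mm and grips with 20 to 120 N. Pads are 22 mm wide; open, the fingers measure 114 mm over their backs; the gripper's body (76 mm by 85 mm) begins 54 mm behind the grasp point. The pads swing forward as they close: fully open they stand 13 mm farther back than shut.
Start: joints at [-1.107, 0.353, 1.633, -0, 1.155, -0.002], TCP at [280.71, -558.417, 231.281] pointing down, gripper open.
Joint ranges: [-2.63, 2.63], [-0.92, 2.1], [0.06, 2.66], [-1.3, 4.44], [0, 2.69], [-3.02, 3.02]. Speed limits (rad/s): [2.22, 2.22, 2.79, 3.14, 3.14, 3.14].

INTERFACE

Orientations are given as a 3x3 rotation matrix whose columns are the frame's x, y, z axes.
In Python, from station import bot, capture gives the robot as it stands.
- The arm moves only by the tool jog_arm, never from a script. Its argument "moves" is a list of rows, each a list of 7 numbers: the shift along the world's x, y, z in units of 40 mm (1.0 is 40 mm), then the turn, a rotation vector about the world's x, y, z in units of 6 degrees (1.0 is 6 degrees), then the closure, from -1 (fully open) to 1 (shut), so that 0 is half open. A call has 1 to 12 rows; each row shifts and turns the commanded pose from where the row before left it; what a row does not reach is not made up. A row lasts 1/12 s, in which the tool goes at most 41.7 mm and 7.16 degrees, less where a joint would pass 70% of its speed; a pose out of reach is approached as far as the arm can. A call is refused whole if a number of a shift passes 1 or a number of a turn 1, either way. A call with a gripper value outside its range is refused whole. The fingers move at their own pace and stop on an object; the grip force is fixed at half the most. Time passes only in rows, so rows that do not move let the fingers close. It gives the time, the measured TCP pose, the force and the opening at its end, in the units of the state.
- bot.read_state(): the state, without advancing time (a new reading comes with each control period).
- capture(name): name is "scene" or "side" or "wrist"; returns a dict with "color" (400x640x3 uint8, blue, green, red), "fx", "fy", "cx", "cy" (pixels), "world_to_cam" (4x4, takes a point from world to camera coordinates); the wrist camera has in their place "tool_from_camera" (4x4, takes a point from camera to tool coordinates, whose origin is the TCP and whose axes are the flange's). Camera axes: x right, y down, z forward; pixel columns grow to the right and rows downward; lengths in mm; the calibration is good to about 2 mm. A picture is of the moment at which its call begins: read the wrist's pose just before it. There is no depth.
- bot.finish_job(): hands the job in, once; it reports no verdict.
The state is a dict: "clock": time; "joint_pos": joint angles; "qvel": joint speeds; "joint_torque": joint torques, N m; "tool_pos": TCP position; "tool_rot": TCP orientation; "contact_force": force on the tool from outside, world axes, zero at the start; "ft_torque": the same for the moment, N m; "finger_gap": finger opening in mm.
Only numpy, scipy, OpenCV 4.12 (cv2) and the standard library are available. Lean on these libraries where they do the work, as an engineer would, in place of code of your own. Each camera call takes 0.05 s, during which the arm holds its last target. There are 200 camera calls.

## Working session

There is one attempt and no reset: what is moved stays moved. The work goes in short steps, Python scripts to look and compute and a tool call to move; the robot and the scene stay as the last step left them, time stands still between calls to the robot, and variables do not carry over. Pictures are saved under pics/ and viewed, about 8 in all and at most 12, crops included, and the job is handed in when it is done.

Besides the shell and the picture viewer there is one more tool, called after "Emit:" by a JSON object that holds its "op" and its "data", one argument or row to a line. jog_arm: Moves the arm, as the interface text tells. Its arguments: {"type":"object","properties":{"moves":{"type":"array"}},"required":["moves"]}

```bash
mkdir -p pics; ls; python3 - <<'E'
from station import bot,capture
import cv2,numpy as np
s=bot.read_state();print(s)
for n in("scene","side"):
    c=capture(n);cv2.imwrite(f"pics/{n}0.png",c["color"]);print(n,c["fx"],c["fy"],c["cx"],c["cy"],np.round(c["world_to_cam"],4).tolist())
a=np.vstack([cv2.imread("pics/scene0.png"),cv2.imread("pics/side0.png")])
E
```

```text
pics
{'clock': 0.0, 'joint_pos': array([-1.10736852e+00,  3.53660323e-01,  1.63412429e+00, -6.07062203e-06,
        1.15519828e+00, -2.39012749e-03]), 'qvel': array([ 3.95925103e-04, -7.80203145e-04,  6.51323621e-05,  7.14919082e-04,
        3.64872790e-06,  5.90872032e-04]), 'joint_torque': array([ 3.03905501e-03, -6.05252123e+01, -3.42064583e+01,  2.77534718e-04,
        9.29054775e-03,  3.63803174e-07]), 'tool_pos': array([ 280.51457443, -557.98625903,  230.55828993]), 'tool_rot': array([[ 8.93453385e-01,  4.49155493e-01, -6.26427643e-04],
       [ 4.49155930e-01, -8.93452523e-01,  1.24111978e-03],
       [-2.22759125e-06, -1.39024636e-03, -9.99999034e-01]]), 'contact_force': array([-0.43521327,  0.48672662, -0.11009188]), 'ft_torque': array([0.01826894, 0.02204903, 0.01389591]), 'finger_gap': 85.32815774062297}
scene 373.0747490453413 373.0747490453413 319.8634116404362 197.53622574831724 [[0.6912, -0.7224, 0.0181, -439.5079], [-0.4334, -0.4344, -0.7896, 230.2477], [0.5783, 0.538, -0.6134, 640.438], [0.0, 0.0, 0.0, 1.0]]
side 434.0898662988661 434.0898662988661 322.1180508845794 194.61337424527125 [[0.9941, 0.1077, 0.0149, -506.4311], [0.0718, -0.5471, -0.834, -20.6354], [-0.0817, 0.8301, -0.5516, 1192.9054], [0.0, 0.0, 0.0, 1.0]]
```

View pics/scene0.png

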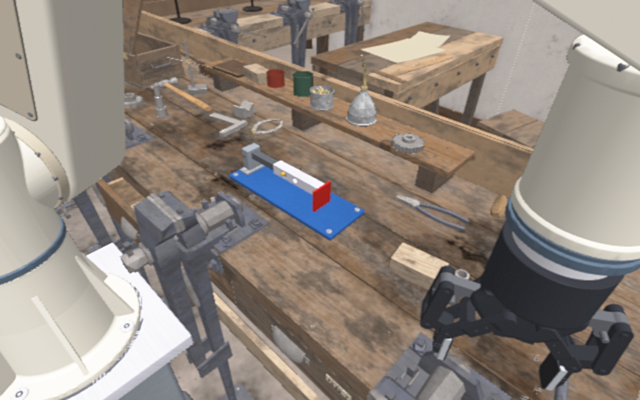

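View pics/side0.png

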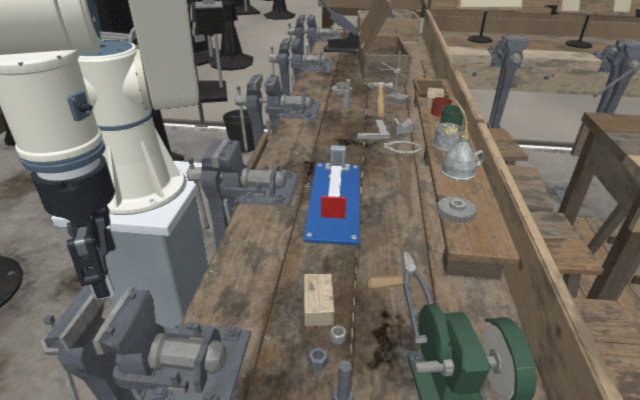

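The pictures show the fixture (scene about (300,195), side about (335,205)), the sleeve end plate in red, the block at scene (420,262) and side (318,298). I'll enlarge these.

```bash
python3 - <<'E'
import cv2,numpy as np
a=cv2.imread("pics/scene0.png")[135:295,220:460];b=cv2.imread("pics/side0.png")[140:340,290:380]
cv2.imwrite("pics/c1.png",cv2.resize(a,None,fx=3.3,fy=3.3,interpolation=cv2.INTER_CUBIC))
cv2.imwrite("pics/c2.png",cv2.resize(b,None,fx=3,fy=3,interpolation=cv2.INTER_CUBIC))
E
```

```text
(no output)
```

View pics/c1.png

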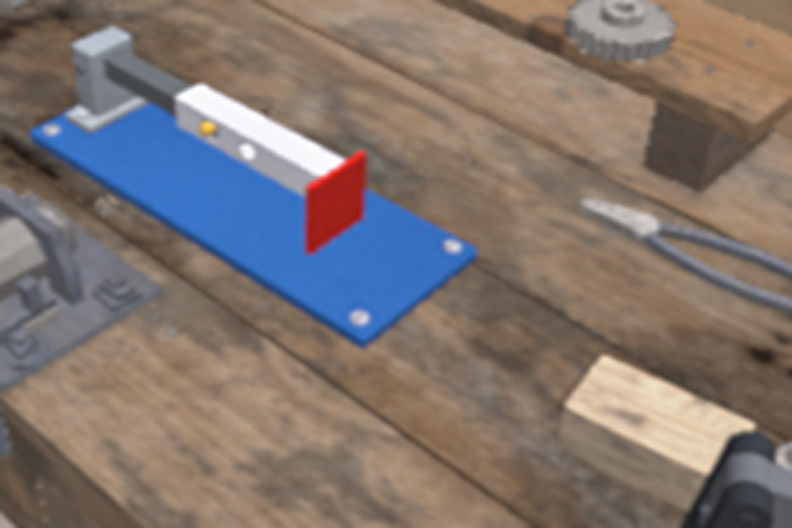

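View pics/c2.png

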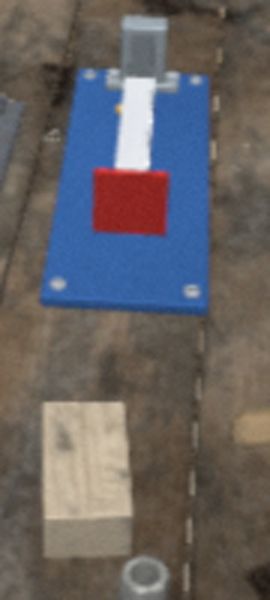

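```bash
cat > h.py <<'E'
import numpy as np
from scipy.optimize import least_squares
SC=(373.07,319.86,197.54,np.array([[0.6912,-0.7224,0.0181,-439.5079],[-0.4334,-0.4344,-0.7896,230.2477],[0.5783,0.538,-0.6134,640.438]]))
SI=(434.09,322.12,194.61,np.array([[0.9941,0.1077,0.0149,-506.4311],[0.0718,-0.5471,-0.834,-20.6354],[-0.0817,0.8301,-0.5516,1192.9054]]))
def proj(c,p):
    f,cx,cy,M=c; q=M@np.r_[p,1]; return np.array([cx+f*q[0]/q[2],cy+f*q[1]/q[2]])
def W(pose,p): # pose x,y,yaw
    x,y,t=pose; c,s=np.cos(t),np.sin(t); return np.array([x+c*p[0]-s*p[1],y+s*p[0]+c*p[1],p[2]])
E
python3 - <<'E'
from h import *
c1=lambda u,v:np.array([u/3.3+220,v/3.3+135]); c2=lambda u,v:np.array([u/3+290,v/3+140])
fx=[(SC,(-65,180,12),c1(32,132)),(SC,(-65,-180,12),c1(363,337)),(SC,(65,-180,12),c1(477,250)),
(SI,(-65,180,12),c2(79,70)),(SI,(65,180,12),c2(209,75)),(SI,(65,-180,12),c2(207,305)),(SI,(-65,-180,12),c2(42,301))]
fb=[(SC,(-27.5,50,38),c1(565,404)),(SC,(27.5,50,38),c1(602,354)),(SC,(27.5,-50,38),c1(757,424)),
(SI,(-27.5,50,38),c2(43,402)),(SI,(27.5,50,38),c2(125,402)),(SI,(27.5,-50,38),c2(131,516)),(SI,(-27.5,-50,38),c2(43,518))]
for n,d,x0 in(("fix",fx,(500,-150,0)),("blk",fb,(500,-450,0))):
    r=least_squares(lambda q:np.concatenate([proj(c,W(q,p))-m for c,p,m in d]),x0,x_scale=(10,10,.1))
    print(n,r.x.round(3),r.fun.round(1))
    if n=="fix":F=r.x
print(W(F,(0,-180,0)),W(F,(0,180,0)))
# sleeve: stop plate y (local), latch y, hole y
red=[(SC,(-30,76),c1(306,187)),(SC,(30,76),c1(365,152)),(SC,(30,16),c1(362,215)),(SC,(-30,16),c1(307,252)),
(SI,(-30,76),c2(93,169)),(SI,(30,76),c2(168,172)),(SI,(30,16),c2(167,234)),(SI,(-30,16),c2(93,231))]
r=least_squares(lambda q:np.concatenate([proj(c,W(F,(p[0]+q[1],q[0],p[1])))-m for c,p,m in red]),(-50,0));print("stop y,xoff",r.x,r.fun.round(1))
for n,l in(("button",[(SC,-18,c1(206,128)),(SI,-18,c2(119,108))]),("hole",[(SC,-13,c1(248,151))])):
  for c,x,m in l:
    r=least_squares(lambda q:proj(c,W(F,(x,q[0],62)))-m,(50,));print(n,r.x,r.fun.round(1), W(F,(0,r.x[0],62)).round(1))
E
```

```text
fix [5.42796e+02 4.06400e+00 3.40000e-02] [-0.7 -0.7  0.7  0.8  1.4 -0.6 -0.1 -0.9  0.1 -0.4  0.4  0.4 -1.2 -1.6]
blk [ 5.40908e+02 -3.63367e+02  1.41000e-01] [-0.2  0.   0.7 -0.6  0.4 -0.2 -0.5 -0.3 -0.3 -0.7  0.5  0.2 -0.6 -0. ]
[ 548.85404697 -175.8344782     0.        ] [536.73895282 183.96160918   0.        ]
stop y,xoff [-9.53391055e+01 -8.94503652e-02] [ 0.5 -0.  -0.1 -0.6 -0.   0.3  0.1  0.6  0.1 -0.3  0.4  0.1 -0.4 -0.2
 -0.2 -0.6]
button [20.47540516] [-0.5  0.9] [542.1  24.5  62. ]
button [22.56353596] [-0.6 -0.1] [542.   26.6  62. ]
hole [-20.88776642] [ 0.2 -0.3] [543.5 -16.8  62. ]
```

Emit:
{"op": "jog_arm", "data": {
  "moves": [
    [0.27,0.6,0,0,0,0.45,-1],
    [0.27,0.6,0,0,0,0.45,-1],
    [0.27,0.6,0,0,0,0.45,-1],
    [0.27,0.6,0,0,0,0.45,-1],
    [0.27,0.6,0,0,0,0.45,-1],
    [0.27,0.6,0,0,0,0.45,-1],
    [0.27,0.6,0,0,0,0.45,-1],
    [0.27,0.6,0,0,0,0.45,-1],
    [0.27,0.6,0,0,0,0.45,-1],
    [0.27,0.6,0,0,0,0.45,-1],
    [0.27,0.6,0,0,0,0.45,-1],
    [0.27,0.6,0,0,0,0.45,-1]
  ]
}}

```text
clock: 1.1
tool_pos: [410.4, -269.1, 231.1]
tool_rot: [[0.512, 0.859, -0.0], [0.859, -0.512, 0.0], [0.0, -0.0, -1.0]]
contact_force: [0.6, 0.3, 1.4]
finger_gap: 85.1
```

Emit:
{"op": "jog_arm", "data": {
  "moves": [
    [0.27,0.6,0,0,0,0.46,-1],
    [0.27,0.6,0,0,0,0.46,-1],
    [0.27,0.6,0,0,0,0.46,-1],
    [0.27,0.6,0,0,0,0.46,-1],
    [0.27,0.6,0,0,0,0.46,-1],
    [0.27,0.6,0,0,0,0.46,-1],
    [0.27,0.6,0,0,0,0.46,-1],
    [0.27,0.6,-0.1,0,0,0.46,-1],
    [0.27,0.6,-0.1,0,0,0.46,-1],
    [0.27,0.6,-0.1,0,0,0.46,-1],
    [0.27,0.6,-0.1,0,0,0.46,-1],
    [0.27,0.6,-0.1,0,0,0.46,-1]
  ]
}}

```text
clock: 2.1
tool_pos: [540.0, 18.9, 210.8]
tool_rot: [[-0.041, 0.999, -0.001], [0.999, 0.041, -0.0], [-0.0, -0.001, -1.0]]
contact_force: [0.6, -0.5, -0.1]
finger_gap: 85.5
```

```bash
python3 - <<'E'
from station import bot,capture
import cv2,numpy as np
s=bot.read_state();print(s["clock"],s["tool_pos"],s["tool_rot"].round(4).tolist())
c=capture("wrist");cv2.imwrite("pics/w1.png",c["color"]);print({k:c[k] for k in("fx","fy","cx","cy")},np.round(c["tool_from_camera"],4).tolist())
E
```

```text
2.1 [540.03795346  18.88331782 210.82347365] [[-0.041, 0.9992, -0.0005], [0.9992, 0.041, -0.0001], [-0.0, -0.0005, -1.0]]
{'fx': 292.270860784289, 'fy': 292.270860784289, 'cx': 323.4579256545165, 'cy': 199.27072186032677} [[0.0018, -0.9574, -0.2886, 73.43], [1.0, 0.0013, 0.0021, -0.4166], [-0.0016, -0.2886, 0.9574, -142.0788], [0.0, 0.0, 0.0, 1.0]]
```

View pics/w1.png

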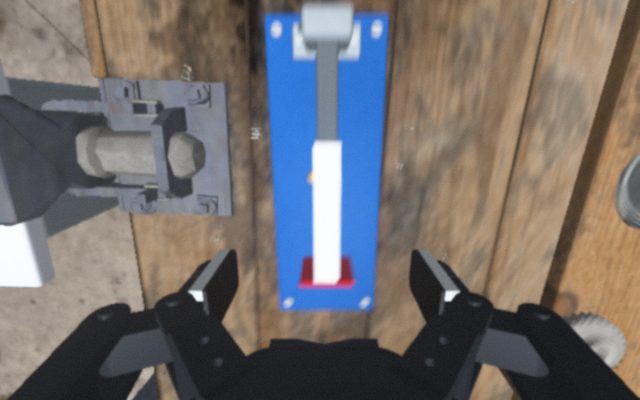

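```bash
cat >> h.py <<'E'
T=np.array([[0.0018,-0.9574,-0.2886,73.43],[1,0.0013,0.0021,-0.4166],[-0.0016,-0.2886,0.9574,-142.0788]])
def ray(uv,z,pos,R):
    d=R@T[:,:3]@np.array([(uv[0]-323.46)/292.27,(uv[1]-199.27)/292.27,1]); o=R@T[:,3]+pos
    return o+d*(z-o[2])/d[2]
E
python3 - <<'E'
from h import *
pos=np.array([540.04,18.88,210.82]);R=np.array([[-0.041,0.9992,-0.0005],[0.9992,0.041,-0.0001],[0,-0.0005,-1]])
c=[ray(p,12,pos,R) for p in((266,14),(389,14),(373,311),(281,311))]
print(np.round(c,1),np.mean(c,0))
for p in((313,142),(341,141),(313,282),(341,283)):print("sleeve",ray(p,75,pos,R).round(1))
print("button",ray((310,178),62,pos,R).round(1))
E
python3 - <<'E'
import cv2
a=cv2.imread("pics/w1.png")[0:320,230:420]
cv2.imwrite("pics/c3.png",cv2.resize(a[120:300,30:140],None,fx=3.2,fy=3.2,interpolation=cv2.INTER_CUBIC))
E
```

```text
[[ 474.3  184.8   12. ]
 [ 600.   190.2   12. ]
 [ 616.5 -168.1   12. ]
 [ 490.  -173.4   12. ]] [545.18864784   8.35984025  12.        ]
sleeve [528.4  64.2  75. ]
sleeve [554.6  66.2  75. ]
sleeve [533.3 -85.7  75. ]
sleeve [563.7 -85.6  75. ]
button [526.1  26.6  62. ]
```

View pics/c3.png

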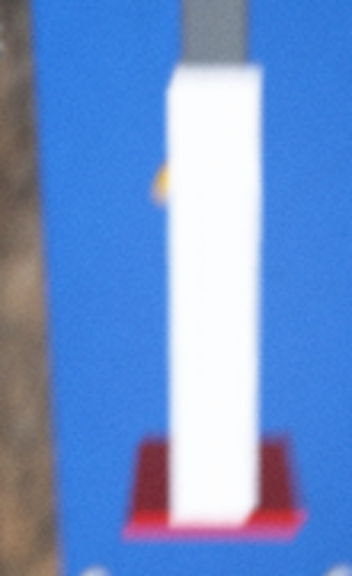

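Emit:
{"op": "jog_arm", "data": {
  "moves": [
    [0.06,0.19,-0.5,0,0,0,-1],
    [0,0,-0.6,0,0,0,-0.8],
    [0,0,-0.6,0,0,0,-0.6],
    [0,0,-0.6,0,0,0,-0.4],
    [0,0,-0.6,0,0,0,-0.2],
    [0,0,-0.6,0,0,0,0],
    [0,0,-0.5,0,0,0,0],
    [0,0,-0.2,0,0,0,0],
    [0,0,0,0,0,0,0],
    [0,0,0,0,0,0,0]
  ]
}}

```text
clock: 2.98
tool_pos: [542.3, 25.1, 43.5]
tool_rot: [[-0.038, 0.999, -0.0], [0.999, 0.038, -0.0], [-0.0, -0.0, -1.0]]
contact_force: [0.7, 0.3, 0.6]
finger_gap: 42.6
```

```bash
python3 - <<'E'
from station import bot,capture
import cv2,numpy as np
s=bot.read_state();print(s["clock"],s["tool_pos"],s["contact_force"])
c=capture("wrist");d=capture("scene")
a=c["color"][100:400,180:470];b=cv2.resize(d["color"][150:230,240:350],None,fx=4,fy=4,interpolation=cv2.INTER_CUBIC)
a=cv2.resize(a,None,fx=1.066,fy=1.066);n=min(a.shape[0],b.shape[0])
cv2.imwrite("pics/w2.png",np.hstack([a[:n],b[:n]]))
E
```

```text
2.9833 [542.33652069  25.09099646  43.46300535] [0.69568711 0.25801171 0.62749401]
```

View pics/w2.png

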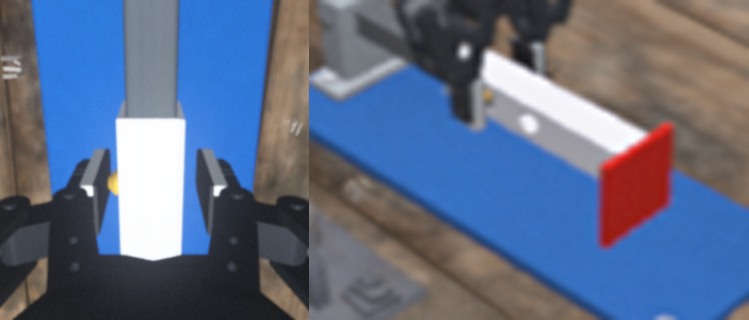

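```bash
python3 - <<'E'
from h import *
pos=np.array([542.34,25.09,43.46]);R=np.array([[-0.038,0.999,0],[0.999,0.038,0],[0,0,-1.]])
f=lambda u,v:(180+u/1.066,100+v/1.066)
print("sleeve far",ray(f(117,119),75,pos,R),ray(f(185,119),75,pos,R),"near",ray(f(121,250),75,pos,R),ray(f(182,250),75,pos,R))
print("button",ray(f(112,184),62,pos,R))
for b in(-16,-19):
  print("scene px of button at y:",[(y,((proj(SC,np.array([542+b,y,62]))-[240,150])*4+[309,0]).round(0)) for y in(19,22,25,28)])
print("finger -y edge tip, lower:",((proj(SC,np.array([542-24,25-11,45]))-[240,150])*4+[309,0]).round(0),((proj(SC,np.array([542-24,25+11,45]))-[240,150])*4+[309,0]).round(0))
E
```

```text
sleeve far [527.37824444  59.4624852   75.        ] [552.87583771  60.4641022   75.        ] near [ 5.29492575e+02 -1.53149695e-01  7.50000000e+01] [555.73539365   0.8550377   75.        ]
button [523.96230246  23.98271778  62.        ]
scene px of button at y: [(19, array([484., 101.])), (22, array([481.,  99.])), (25, array([478.,  97.])), (28, array([475.,  95.]))]
scene px of button at y: [(19, array([481., 103.])), (22, array([477., 101.])), (25, array([474.,  99.])), (28, array([471.,  97.]))]
finger -y edge tip, lower: [481. 132.] [458. 117.]
```

Emit:
{"op": "jog_arm", "data": {
  "moves": [
    [-0.015,-0.04,0,0,0,0,0.1],
    [0,0,0,0,0,0,0.15],
    [0,0,0,0,0,0,0.2],
    [0,0,0,0,0,0,0.25],
    [0,0,0,0,0,0,0.3],
    [0,0,0,0,0,0,0.3]
  ]
}}

```text
clock: 3.58
tool_pos: [541.6, 23.6, 43.4]
tool_rot: [[-0.039, 0.999, -0.0], [0.999, 0.039, -0.0], [-0.0, -0.0, -1.0]]
contact_force: [-1.8, 0.2, 1.0]
finger_gap: 30.2
```

Emit:
{"op": "jog_arm", "data": {
  "moves": [
    [0,0,0,0,0,0,0.35],
    [0,0,0,0,0,0,0.38],
    [0,0,0,0,0,0,0.4],
    [0,0,0,0,0,0,0.42],
    [0,0,0,0,0,0,0.44],
    [0,0,0,0,0,0,0.44]
  ]
}}

```text
clock: 4.08
tool_pos: [541.4, 23.6, 43.4]
tool_rot: [[-0.038, 0.999, -0.001], [0.999, 0.038, -0.0], [0.0, -0.001, -1.0]]
contact_force: [-4.1, -0.1, 5.8]
finger_gap: 25.4
```

Emit:
{"op": "jog_arm", "data": {
  "moves": [
    [-0.01,0.015,0,0,0,0,0.46],
    [0,0.015,0,0,0,0,0.46],
    [0,0.015,0,0,0,0,0.46],
    [0,0.015,0,0,0,0,0.46],
    [0,0.015,0,0,0,0,0.46],
    [0,0.015,0,0,0,0,0.46]
  ]
}}

```text
clock: 4.58
tool_pos: [541.2, 27.0, 43.4]
tool_rot: [[-0.039, 0.999, -0.0], [0.999, 0.039, -0.0], [-0.0, -0.0, -1.0]]
contact_force: [-3.6, -3.2, 5.7]
finger_gap: 25.0
```

Emit:
{"op": "jog_arm", "data": {
  "moves": [
    [-0.001,0.015,0,0,0,0,0.46],
    [-0.001,0.015,0,0,0,0,0.46],
    [-0.001,0.015,0,0,0,0,0.46],
    [0,0.015,0,0,0,0,0.46]
  ]
}}

```text
clock: 4.92
tool_pos: [541.1, 29.4, 43.4]
tool_rot: [[-0.039, 0.999, -0.0], [0.999, 0.039, -0.0], [-0.0, -0.0, -1.0]]
contact_force: [-3.4, -3.9, 5.3]
finger_gap: 25.4
```

Emit:
{"op": "jog_arm", "data": {
  "moves": [
    [-0.001,0.02,0,0,0,0,0.46],
    [-0.001,0.02,0,0,0,0,0.46],
    [-0.001,0.02,0,0,0,0,0.46],
    [-0.001,0.02,0,0,0,0,0.46],
    [-0.001,0.02,0,0,0,0,0.46],
    [-0.001,0.02,0,0,0,0,0.46],
    [-0.001,0.02,0,0,0,0,0.46],
    [-0.001,0.02,0,0,0,0,0.46]
  ]
}}

```text
clock: 5.58
tool_pos: [540.9, 35.8, 43.4]
tool_rot: [[-0.038, 0.999, 0.0], [0.999, 0.038, -0.0], [-0.0, 0.0, -1.0]]
contact_force: [-2.4, -3.5, 5.0]
finger_gap: 25.1
```

```bash
cat > look.py <<'E'
from station import bot,capture
import cv2,numpy as np
def redc(im):
    b,g,r=[im[...,i].astype(int) for i in range(3)]
    m=(r>110)&(g<60)&(b<60);m[:150]=0;m[240:]=0;m[:,:250]=0;m[:,370:]=0
    y,x=np.nonzero(m);return x.mean(),y.mean(),len(x)
def brass(im):
    b,g,r=[im[...,i].astype(int) for i in range(3)]
    m=(r>120)&(g>80)&(r-b>60)
    y,x=np.nonzero(m[155:200,265:325]);return len(x),(x.mean()+265,y.mean()+155) if len(x) else None
E
python3 - <<'E'
from look import *
from h import *
a0=cv2.imread("pics/scene0.png");a=capture("scene")["color"];cv2.imwrite("pics/s3.png",a)
print(redc(a0),redc(a),brass(a0),brass(a))
for d in(0,10,20,42):print(d,proj(SC,W((542.8,4.06,.038),(0,-95.3+d,46))))
s=bot.read_state();print(s["tool_pos"],s["contact_force"],s["finger_gap"])
E
```

```text
(np.float64(321.4794952681388), np.float64(195.70662460567823), 317) (np.float64(317.75155279503105), np.float64(193.4689440993789), 322) (26, (np.float64(297.61538461538464), np.float64(179.34615384615384))) (11, (np.float64(314.3636363636364), np.float64(185.45454545454544)))
0 [321.92768326 196.14484364]
10 [318.75945205 194.39115698]
20 [315.62795405 192.65780297]
42 [308.8648508  188.91427443]
[540.88345582  35.95006006  43.38694075] [-2.87731536 -2.82985793  5.44389585] 25.047452303907708
```

Emit:
{"op": "jog_arm", "data": {
  "moves": [
    [-0.001,0.03,0,0,0,0,0.46],
    [-0.001,0.03,0,0,0,0,0.46],
    [-0.001,0.03,0,0,0,0,0.46],
    [-0.001,0.03,0,0,0,0,0.46],
    [-0.001,0.03,0,0,0,0,0.46],
    [-0.001,0.03,0,0,0,0,0.46],
    [-0.001,0.03,0,0,0,0,0.46],
    [-0.001,0.03,0,0,0,0,0.46],
    [-0.001,0.03,0,0,0,0,0.46],
    [-0.001,0.03,0,0,0,0,0.46],
    [-0.001,0.03,0,0,0,0,0.46],
    [-0.001,0.03,0,0,0,0,0.46]
  ]
}}

```text
clock: 6.63
tool_pos: [540.4, 50.3, 43.4]
tool_rot: [[-0.039, 0.999, -0.0], [0.999, 0.039, -0.0], [-0.0, -0.0, -1.0]]
contact_force: [-3.0, -3.5, 6.3]
finger_gap: 25.2
```

Emit:
{"op": "jog_arm", "data": {
  "moves": [
    [-0.001,0.03,0,0,0,0,0.46],
    [-0.001,0.03,0,0,0,0,0.46],
    [-0.001,0.03,0,0,0,0,0.46],
    [-0.001,0.03,0,0,0,0,0.46],
    [-0.001,0.03,0,0,0,0,0.46],
    [-0.001,0.02,0,0,0,0,0.46],
    [-0.001,0.015,0,0,0,0,0.46]
  ]
}}

```text
clock: 7.22
tool_pos: [540.1, 57.7, 43.4]
tool_rot: [[-0.038, 0.999, -0.0], [0.999, 0.038, -0.0], [-0.0, -0.0, -1.0]]
contact_force: [-3.1, -2.5, 6.2]
finger_gap: 25.0
```

```bash
cat > chk.py <<'E'
from look import *
import sys
a=capture("scene")["color"];n=sys.argv[1];cv2.imwrite(f"pics/{n}.png",a);cv2.imwrite(f"pics/{n}c.png",cv2.resize(a[150:220,250:340],None,fx=7,fy=7,interpolation=cv2.INTER_CUBIC))
s=bot.read_state();print(s["clock"],s["tool_pos"],s["contact_force"],s["finger_gap"],redc(a))
print((a[167:182,272:294,2].astype(int)-a[167:182,272:294,0]))
E
python3 chk.py s4
```

```text
7.2667 [540.06274145  57.78764515  43.37626854] [-3.03683619 -2.4735623   5.72010012] 25.239593591333115 (np.float64(310.7289719626168), np.float64(189.81619937694705), 321)
[[  -7   -6   -5   -7   -8   -9  -12   -6   -6   -4   -4   -3   -3   -4
    -3   -4   -4   -4   -4   -5   -6   -6]
 [  -7   -5   -5   -7   -7   -7   -8  -10  -12   -6   -5   -4   -4   -3
    -4   -4   -4   -4   -4   -4   -4   -5]
 [  -6   -6   -6   -7   -8   -7   -7   -6   -9  -10   -6   -7   -5   -5
    -4   -3   -4   -4   -4   -4   -4   -4]
 [  -6   -7   -6   -8   -8   -7   -7   -7   -7   -8   -9  -10   -7   -6
    -5   -4   -4   -4   -4   -4   -3   -4]
 [  -5   -6   -6   -8   -8   -7   -7   -7   -7   -8   -7   -1   -5  -10
    -7   -6   -5   -4   -4   -4   -4   -4]
 [  -6   -6   -5   -7   -7   -7   -7   -7   -7   -8    0   30   25   -2
    -9   -9   -6   -5   -5   -4   -4   -4]
 [  -4   -4   -5   -7   -7   -6   -5   -6   -8   -9    2   45   57   17
    -6   -7   -8   -9   -5   -5   -5   -4]
 [  -8   -2   -3   -4   -6   -8  -10   -6   -6   -8   -4   18   30    9
    -7   -8   -7   -7   -8   -9   -6   -5]
 [ -43  -15   -1   -1  -11  -36  -42  -24   -9   -5   -5   -3   -3   -4
    -6   -7   -8   -8   -7   -7   -9   -6]
 [ -98  -60  -27  -20  -45  -93 -104  -73  -35  -15   -7   -6   -7   -7
    -6   -7   -8   -8   -8   -7   -8   -9]
 [-130 -114  -95  -94 -113 -132 -136 -122  -99  -69  -33  -12   -5   -4
    -6   -7   -8   -7   -8   -8   -7   -8]
 [-135 -136 -133 -135 -138 -135 -135 -136 -134 -120  -88  -53  -26  -11
    -6   -5   -6   -7   -7   -8   -7   -8]
 [-133 -134 -135 -137 -137 -137 -135 -135 -136 -134 -130 -113  -86  -53
   -27  -13   -5   -6   -6   -6   -6   -7]
 [-132 -132 -135 -135 -136 -135 -134 -133 -134 -135 -136 -137 -131 -115
   -87  -53  -25   -7   -5   -5   -6   -8]
 [-133 -134 -135 -135 -136 -134 -134 -135 -135 -134 -135 -136 -137 -139
  -131 -110  -73  -34  -12   -5   -5   -6]]
```

View pics/s4c.png

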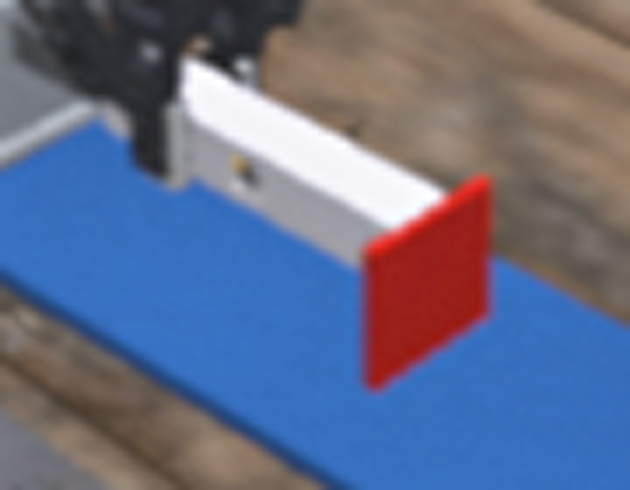

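Emit:
{"op": "jog_arm", "data": {
  "moves": [
    [-0.001,0.015,0,0,0,0,0.46],
    [-0.001,0.015,0,0,0,0,0.46],
    [-0.001,0.015,0,0,0,0,0.46],
    [-0.001,0.015,0,0,0,0,0.46],
    [0,0.01,0,0,0,0,0.46]
  ]
}}

```text
clock: 7.68
tool_pos: [540.0, 60.8, 43.4]
tool_rot: [[-0.038, 0.999, 0.0], [0.999, 0.038, 0.0], [0.0, 0.0, -1.0]]
contact_force: [-3.0, -0.7, 4.6]
finger_gap: 25.1
```

```bash
sed -i 's/^print((a.*$/q=a[165:182,274:292,2].astype(int)-a[165:182,274:292,0]; m=np.clip(q,0,None)*(q>12); print("brass",(q>25).sum(),m.sum()); print(q[4:12])/' chk.py; python3 chk.py s5; python3 - <<'E'
import cv2
a=cv2.imread("pics/scene0.png").astype(int)[165:182,274:292];q=a[...,2]-a[...,0];print((q>25).sum(),(q*(q>12)).sum())
E
```

```text
7.7333 [539.95126764  60.88048217  43.38315041] [-2.73320624 -0.31374968  6.3478447 ] 25.320814848551304 (np.float64(309.77950310559004), np.float64(189.38819875776397), 322)
brass 10 706
[[  -7   -7   -8   -7   -7   -8   -8  -10   -7   -6   -5   -4   -4   -4
    -4   -4   -3   -3]
 [  -7   -8   -7   -8   -8   -7   -8   -9  -11  -12   -8   -6   -5   -4
    -4   -4   -4   -4]
 [  -8   -7   -7   -7   -7   -8   -9   -8    1    6   -5  -11   -7   -6
    -5   -5   -4   -4]
 [  -6   -6   -7   -7   -7   -8   -9    0   43   78   45    2   -9  -10
    -6   -5   -4   -4]
 [  -5   -6   -5   -4   -5   -6   -9   -1   53  114   98   31   -4   -8
    -9  -11   -6   -5]
 [  -2   -3   -9  -15  -11   -6   -7   -3   23   64   85   35   -2   -8
    -9   -9   -9  -10]
 [  -8  -20  -52  -73  -53  -24   -9   -5   -2    6   22    8   -7   -8
    -7   -7   -8   -8]
 [ -55  -84 -117 -128 -109  -72  -35  -16   -9   -7   -5   -5   -8   -8
    -7   -7   -7   -7]]
22 2266
```

Emit:
{"op": "jog_arm", "data": {
  "moves": [
    [0,0.01,0,0,0,0,0.46],
    [-0.001,0.01,0,0,0,0,0.46],
    [0,0.01,0,0,0,0,0.46],
    [0,0,0,0,0,0,0.46]
  ]
}}

```text
clock: 8.07
tool_pos: [539.9, 62.0, 43.4]
tool_rot: [[-0.038, 0.999, -0.0], [0.999, 0.038, 0.0], [0.0, -0.0, -1.0]]
contact_force: [-2.9, -1.2, 5.1]
finger_gap: 25.2
```

```bash
python3 chk.py s6
```

```text
8.1167 [539.91646165  61.97906814  43.37536128] [-2.42907733 -1.52789477  4.88644132] 25.059720009651585 (np.float64(309.51234567901236), np.float64(188.94135802469137), 324)
brass 11 766
[[  -7   -7   -6   -7   -7   -7   -9  -11   -7   -6   -5   -4   -4   -4
    -4   -4   -4   -4]
 [  -7   -8   -7   -7   -7   -7   -9  -10  -11  -13   -8   -7   -5   -4
    -4   -4   -4   -4]
 [  -8   -8   -7   -7   -6   -7   -9   -6    7    6   -7  -13   -7   -6
    -5   -4   -4   -4]
 [  -7   -7   -7   -6   -7   -9   -8   12   66   78   35   -1  -10  -10
    -5   -6   -4   -3]
 [  -6   -5   -7   -5   -6   -6   -7   12   77  125   87   23   -6   -9
    -9  -10   -6   -5]
 [  -2  -10  -27  -24  -13   -7   -7   -2   31   87   89   28   -4   -9
    -7   -7   -8  -10]
 [ -15  -42  -85  -85  -54  -23   -8   -6   -3   11   26    6   -7   -8
    -8   -8   -7   -8]
 [ -83 -109 -130 -130 -109  -72  -36  -16   -8   -7   -4   -6   -8   -7
    -7   -7   -7   -7]]
```

Emit:
{"op": "jog_arm", "data": {
  "moves": [
    [0,0.01,0,0,0,0,0.46],
    [-0.001,0.01,0,0,0,0,0.46],
    [0,0.01,0,0,0,0,0.46],
    [0,0,0,0,0,0,0.46]
  ]
}}

```text
clock: 8.45
tool_pos: [539.9, 63.2, 43.4]
tool_rot: [[-0.038, 0.999, 0.0], [0.999, 0.038, 0.0], [0.0, 0.0, -1.0]]
contact_force: [-2.9, -0.1, 4.9]
finger_gap: 24.7
```

```bash
python3 chk.py s7
```

```text
8.5 [539.88614136  63.14436834  43.39713072] [-2.59686997 -0.24960738  5.63956851] 25.378929466359047 (np.float64(308.853125), np.float64(189.115625), 320)
brass 20 1986
[[  -8   -8   -7   -7   -7   -7   -9  -11   -8   -7   -6   -4   -4   -4
    -4   -4   -4   -4]
 [  -8   -8   -8   -8   -8   -8  -10  -11  -10  -14  -10   -7   -4   -4
    -4   -4   -4   -4]
 [  -9   -7   -6   -8   -8  -10   -7   13   30   17   -5  -13   -8   -6
    -4   -4   -5   -4]
 [  -7   -7   -5   -6   -8   -7   26   95  129  103   40   -2  -11  -10
    -6   -5   -4   -4]
 [  -5   -7   -9   -7   -6   -2   47  132  162  147   88   22   -6   -8
    -9  -10   -6   -5]
 [  -9  -24  -35  -25  -15   -4   40  116  156  147   92   23   -5   -8
    -7   -7   -8  -10]
 [ -38  -73  -97  -85  -56  -23   16   67   97   85   47    6   -8   -8
    -7   -7   -8   -8]
 [ -93 -121 -135 -129 -111  -74  -35   -2   20   13    1   -6   -9   -9
    -9   -7   -8   -7]]
```

Emit:
{"op": "jog_arm", "data": {
  "moves": [
    [0,0.01,0,0,0,0,0.46],
    [0,0.005,0,0,0,0,0.46],
    [0,0,0,0,0,0,0.46]
  ]
}}

```text
clock: 8.75
tool_pos: [539.9, 63.7, 43.4]
tool_rot: [[-0.038, 0.999, -0.0], [0.999, 0.038, 0.0], [0.0, -0.0, -1.0]]
contact_force: [-3.5, -1.3, 5.1]
finger_gap: 24.8
```

```bash
python3 chk.py s8; python3 - <<'E'
import cv2,numpy as np
f=lambda n:cv2.resize(cv2.imread(f"pics/{n}.png")[158:190,265:305],None,fx=9,fy=9,interpolation=cv2.INTER_CUBIC)
cv2.imwrite("pics/cmp.png",np.hstack([f("scene0"),f("s8")]))
E
```

```text
8.8 [539.86266822  63.69544401  43.3732135 ] [-3.86955413 -2.16461923  5.62284089] 25.41123707101229 (np.float64(308.76489028213166), np.float64(188.88401253918497), 319)
brass 19 1965
[[  -8   -8   -8   -7   -8   -8   -8  -10   -8   -7   -6   -5   -4   -4
    -4   -4   -4   -4]
 [  -8   -8   -8   -6   -8   -8  -10  -11  -11  -14   -9   -7   -5   -4
    -5   -4   -4   -4]
 [  -8   -9   -6   -7   -9   -9   -5   13   32   17   -5  -12   -7   -6
    -4   -4   -4   -4]
 [  -8   -5   -5   -6   -7   -7   25   97  132  101   39   -1  -10  -10
    -6   -5   -4   -3]
 [  -5   -6   -8   -6   -7   -3   48  130  164  146   85   20   -6   -8
    -8  -10   -5   -5]
 [  -9  -29  -38  -27  -15   -4   41  116  155  143   83   18   -7   -8
    -8   -8   -9  -10]
 [ -43  -84 -104  -87  -54  -25   15   66   99   87   41    4   -8   -7
    -7   -7   -8   -8]
 [-110 -129 -138 -130 -111  -74  -34   -1   21   16    0   -7   -8   -8
    -7   -8   -6   -8]]
```

View pics/cmp.png

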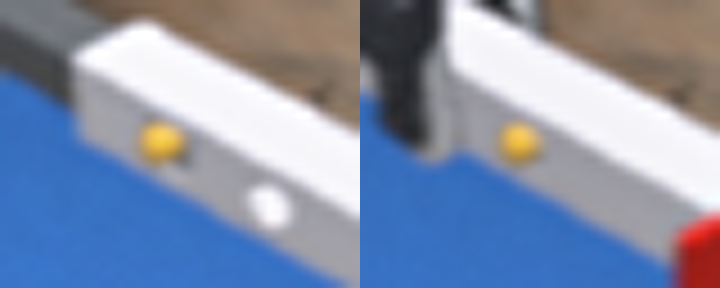

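Emit:
{"op": "jog_arm", "data": {
  "moves": [
    [0,0,0,0,0,0,0.3],
    [0,0,0,0,0,0,0.1],
    [0,0,0,0,0,0,-0.2],
    [0,0,0,0,0,0,-0.5],
    [0,0,0.2,0,0,0,-0.7],
    [0,0,0.6,0,0,0,-1],
    [0,0,0.9,0,0,0,-1],
    [0,0,0.9,0,0,0,-1],
    [0,-0.5,0.4,0,0,0,-1],
    [0,-0.8,0,0,0,0,-1],
    [0,-0.8,0,0,0,0,-1],
    [0,-0.8,0,0,0,0,-1]
  ]
}}

```text
clock: 9.8
tool_pos: [540.2, -53.4, 164.7]
tool_rot: [[-0.04, 0.999, 0.002], [0.999, 0.04, -0.0], [-0.0, 0.002, -1.0]]
contact_force: [0.3, -1.0, -0.4]
finger_gap: 85.4
```

Emit:
{"op": "jog_arm", "data": {
  "moves": [
    [0,-0.8,0,0,0,0.1,-1],
    [0,-0.8,0,0,0,0.1,-1],
    [0,-0.8,0,0,0,0.1,-1],
    [0,-0.8,0,0,0,0.1,-1],
    [0,-0.8,0,0,0,0.1,-1],
    [0,-0.8,0,0,0,0.1,-1],
    [0,-0.8,0,0,0,0.1,-1],
    [0,-0.8,0,0,0,0.1,-1],
    [0,-0.8,0,0,0,0.1,-1],
    [0.03,-0.57,0,0,0,0.1,-1],
    [0,0,0,0,0,0,-1],
    [0,0,0,0,0,0,-1]
  ]
}}

```text
clock: 10.8
tool_pos: [540.8, -364.2, 163.5]
tool_rot: [[-0.141, 0.99, 0.0], [0.99, 0.141, 0.0], [0.0, 0.0, -1.0]]
contact_force: [-0.5, -0.4, -0.5]
finger_gap: 85.4
```

```bash
python3 chk.py s9; python3 - <<'E'
from look import *
s=bot.read_state();print(s["tool_pos"].tolist(),s["tool_rot"].round(4).tolist())
a=capture("wrist")["color"];b=cv2.resize(cv2.imread("pics/s9.png")[150:220,255:345],None,fx=5,fy=5,interpolation=cv2.INTER_CUBIC)
a=a[:,160:480];print(a.shape,b.shape);b=np.vstack([b,np.zeros((50,450,3),np.uint8)])
cv2.imwrite("pics/w9.png",np.hstack([a,b]))
E
```

```text
10.85 [ 540.7668462  -363.06101189  163.39791539] [-0.31861292 -0.00647458  0.13194894] 85.45392468753646 (np.float64(308.76489028213166), np.float64(188.88401253918497), 319)
brass 20 1970
[[  -5   -7   -8   -7   -7   -7   -9  -11   -8   -7   -6   -5   -4   -4
    -4   -3   -4   -3]
 [  -5   -7   -7   -7   -8   -8  -11  -11  -11  -13  -10   -7   -5   -3
    -4   -4   -4   -4]
 [  -5   -5   -5   -7   -9  -10   -6   14   31   17   -7  -12   -7   -6
    -5   -3   -4   -4]
 [ -11   -5   -5   -5   -9   -7   26   98  131  103   39   -2  -11  -11
    -6   -6   -4   -4]
 [ -52  -25  -10   -5   -7   -2   47  131  162  146   86   20   -7   -8
    -8  -10   -6   -5]
 [-110  -83  -52  -27  -14   -4   41  115  154  144   83   19   -6   -8
    -7   -7   -8  -10]
 [-135 -128 -113  -86  -55  -24   15   67  100   86   43    3   -9   -8
    -7   -7   -7   -9]
 [-133 -136 -135 -130 -110  -75  -33    0   22   15   -1   -7   -9   -7
    -7   -8   -7   -7]]
[540.7668462023211, -363.06101189030164, 163.39791538647452] [[-0.1416, 0.9899, -0.0002], [0.9899, 0.1416, 0.0005], [0.0006, -0.0001, -1.0]]
(400, 320, 3) (350, 450, 3)
```

View pics/w9.png

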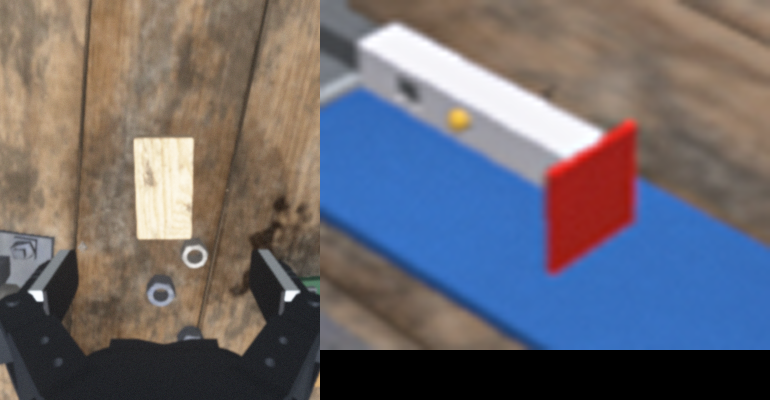

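```bash
python3 - <<'E'
from h import *
pos=np.array([540.77,-363.06,163.4]);R=np.array([[-0.1416,.9899,-.0002],[.9899,.1416,.0005],[.0006,-.0001,-1.]])
c=np.array([ray(p,38,pos,R) for p in((294,138),(353,138),(351,239),(298,239))]);print(c.round(1),c.mean(0))
l=c[0]-c[3];r=c[1]-c[2];print([np.arctan2(-v[0],v[1]) for v in(l,r)],np.linalg.norm(l),np.linalg.norm(c[0]-c[1]))
# stop face now: fit from last scene mean shift; and from fixture pose
for y in(-56.5,-55.5,-54.5):print(y,W((543.2,4.5,.038),(0,y,31)),W((543.2,4.5,.038),(0,y-50,31)))
E
```

```text
[[ 507.5 -317.    38. ]
 [ 560.  -309.4   38. ]
 [ 575.  -407.1   38. ]
 [ 522.8 -414.6   38. ]] [ 541.30664459 -362.01420172   38.        ]
[np.float64(0.15521260645014726), np.float64(0.15288630734202993)] 98.8654593892214 53.050860990347545
-56.5 [545.34648333 -51.95921191  31.        ] [ 547.24602609 -101.92311625   31.        ]
-55.5 [545.30849247 -50.95993382  31.        ] [ 547.20803524 -100.92383817   31.        ]
-54.5 [545.27050162 -49.96065573  31.        ] [547.17004438 -99.92456008  31.        ]
```

Emit:
{"op": "jog_arm", "data": {
  "moves": [
    [0.02,0,-0.6,0,0,0.05,-1],
    [0,0,-0.7,0,0,0,-1],
    [0,0,-0.7,0,0,0,-1],
    [0,0,-0.7,0,0,0,-1],
    [0,0,-0.6,0,0,0,-1],
    [0,0,-0.4,0,0,0,-1],
    [0,0,-0.2,0,0,0,-1],
    [0,0,-0.03,0,0,0,-0.8],
    [0,0,0,0,0,0,-0.6],
    [0,0,0,0,0,0,-0.5],
    [0,0,0,0,0,0,-0.45],
    [0,0,0,0,0,0,-0.4]
  ]
}}

```text
clock: 11.9
tool_pos: [542.6, -363.6, 7.4]
tool_rot: [[-0.148, 0.989, 0.002], [0.989, 0.148, -0.001], [-0.001, 0.001, -1.0]]
contact_force: [0.2, 0.2, -0.7]
finger_gap: 59.8
```

Emit:
{"op": "jog_arm", "data": {
  "moves": [
    [0,0,0,0,0,0,-0.35],
    [0,0,0,0,0,0,-0.3],
    [0,0,0,0,0,0,-0.25],
    [0,0,0,0,0,0,-0.2],
    [0,0,0,0,0,0,-0.2]
  ]
}}

```text
clock: 12.32
tool_pos: [541.9, -363.5, 6.9]
tool_rot: [[-0.148, 0.989, 0.0], [0.989, 0.148, -0.0], [-0.0, 0.0, -1.0]]
contact_force: [-1.8, 0.5, 7.3]
finger_gap: 54.1
```

Emit:
{"op": "jog_arm", "data": {
  "moves": [
    [0,0,0.25,0,0,0,-0.2],
    [0,0,0.5,0,0,0,-0.2],
    [0,0.2,0.2,0,0,-0.1,-0.2],
    [0.01,0.5,0,0,0,-0.1,-0.2],
    [0.02,0.7,0,0,0,-0.15,-0.2],
    [0.02,0.8,0,0,0,-0.15,-0.2],
    [0.02,0.8,0,0,0,-0.15,-0.2],
    [0.02,0.8,0,0,0,-0.15,-0.2],
    [0.02,0.8,0,0,0,-0.15,-0.2],
    [0.02,0.8,0,0,0,-0.1,-0.2],
    [0,0.5,0,0,0,0,-0.2],
    [0,0.2,0,0,0,0,-0.2]
  ]
}}

```text
clock: 13.32
tool_pos: [546.6, -116.1, 44.3]
tool_rot: [[-0.04, 0.999, -0.0], [0.999, 0.04, 0.001], [0.001, -0.0, -1.0]]
contact_force: [0.8, 1.2, -2.9]
finger_gap: 54.3
```

Emit:
{"op": "jog_arm", "data": {
  "moves": [
    [0,0,-0.2,0,0,0,-0.2],
    [0,0,-0.2,0,0,0,-0.2],
    [0,0,-0.1,0,0,0,-0.2],
    [0,0,0,0,0,0,-0.2]
  ]
}}

```text
clock: 13.65
tool_pos: [546.1, -120.1, 22.6]
tool_rot: [[-0.037, 0.999, -0.002], [0.999, 0.037, 0.0], [0.0, -0.002, -1.0]]
contact_force: [0.0, -0.1, -2.5]
finger_gap: 54.3
```

```bash
python3 - <<'E'
from look import *
s=bot.read_state();print(s["clock"],s["tool_pos"].tolist(),s["tool_rot"].round(4).tolist(),s["contact_force"])
a=capture("wrist")["color"];cv2.imwrite("pics/wa.png",a);b=capture("side")["color"];cv2.imwrite("pics/sa.png",b)
c=capture("scene")["color"];cv2.imwrite("pics/sca.png",c)
z=lambda i,f:cv2.resize(i,None,fx=f,fy=f,interpolation=cv2.INTER_CUBIC)
A=a[150:400,200:440];C=z(c[150:240,265:365],2.78)[:250];B=z(b[170:260,290:380],2.78)[:250]
cv2.imwrite("pics/wb.png",np.hstack([A,C,B]));print(A.shape,B.shape,C.shape)
E
```

```text
13.65 [546.1152605861482, -120.12854730197088, 22.590827963479693] [[-0.0373, 0.9993, -0.0021], [0.9993, 0.0373, 0.0003], [0.0004, -0.002, -1.0]] [ 0.01736037 -0.07799046 -2.46336782]
(250, 240, 3) (250, 250, 3) (250, 278, 3)
```

View pics/wb.png

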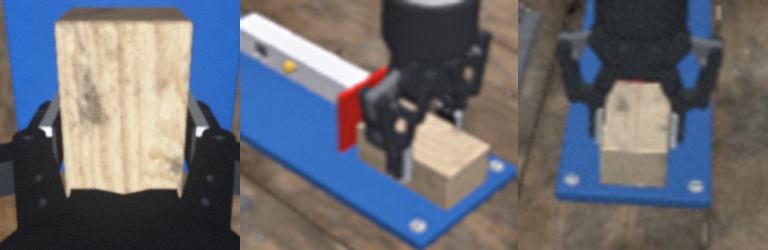

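```bash
python3 - <<'E'
import cv2,numpy as np
from h import *
a=cv2.imread("pics/wa.png").astype(int);m=(a[...,2]>90)&(a[...,1]<70)&(a[...,0]<70)
y,x=np.nonzero(m);print(len(y))
n,l,s,c=cv2.connectedComponentsWithStats(m.astype(np.uint8));print(s[s[:,4]>30])
pos=np.array([546.12,-120.13,22.6]);R=np.array([[-.0373,.9993,-.0021],[.9993,.0373,.0003],[.0004,-.002,-1.]])
i=1+np.argmax(s[1:,4]);X,Y,w,h,_=s[i]
for u in(X+3,X+w//2,X+w-3):
    r=np.nonzero(l[:,u]==i)[0];print(u,r.min(),r.max(),ray((u,r.max()),76,pos,R).round(1),ray((u,r.min()),76,pos,R).round(1))
r=np.nonzero(l[Y+h-3]==i)[0];print("edges",ray((r.min(),Y+h-3),76,pos,R),ray((r.max(),Y+h-3),76,pos,R))
E
```

```text
3380
[[     0      0    640    400 252620]
 [   226    116    198     19   3379]]
229 117 133 [515.5 -54.1  76. ] [515.7 -49.5  76. ]
325 118 134 [543.9 -53.2  76. ] [543.7 -48.7  76. ]
421 117 133 [572.4 -51.8  76. ] [571.8 -47.3  76. ]
edges [515.17265929 -53.79285994  76.        ] [572.63882946 -51.54279234  76.        ]
```

Emit:
{"op": "jog_arm", "data": {
  "moves": [
    [0,0.03,-0.03,0,0,0,-0.2],
    [0,0.03,-0.03,0,0,0,-0.2],
    [0,0.03,-0.02,0,0,0,-0.2],
    [0,0.03,0,0,0,0,-0.2],
    [0,0.03,0,0,0,0,-0.2],
    [0,0.03,0,0,0,0,-0.2],
    [0,0.03,0,0,0,0,-0.2],
    [0,0.02,0,0,0,0,-0.2],
    [0,0,0,0,0,0,-0.2],
    [0,0,0,0,0,0,-0.2]
  ]
}}

```text
clock: 14.63
tool_pos: [547.1, -109.9, 20.9]
tool_rot: [[-0.039, 0.999, 0.0], [0.999, 0.039, -0.0], [-0.0, 0.0, -1.0]]
contact_force: [-0.7, 0.4, -1.3]
finger_gap: 54.1
```

Emit:
{"op": "jog_arm", "data": {
  "moves": [
    [0,0,-0.02,0,0,0,-0.2],
    [0,0,-0.015,0,0,0,-0.2],
    [0,0,0,0,0,0,-0.2],
    [0,0,0,0,0,0,-0.2]
  ]
}}

```text
clock: 14.97
tool_pos: [547.0, -110.1, 19.4]
tool_rot: [[-0.038, 0.999, -0.0], [0.999, 0.038, 0.0], [0.0, -0.0, -1.0]]
contact_force: [0.4, 0.6, -1.8]
finger_gap: 54.2
```

Emit:
{"op": "jog_arm", "data": {
  "moves": [
    [0,0,-0.015,0,0,0,-0.2],
    [0,0,0,0,0,0,-0.2],
    [0,0,0,0,0,0,-0.2]
  ]
}}

```text
clock: 15.22
tool_pos: [547.1, -110.1, 18.9]
tool_rot: [[-0.039, 0.999, 0.0], [0.999, 0.039, -0.0], [-0.0, 0.0, -1.0]]
contact_force: [0.4, 0.3, -1.5]
finger_gap: 53.6
```

Emit:
{"op": "jog_arm", "data": {
  "moves": [
    [-0.002,0.02,0,0,0,0,-0.2],
    [-0.002,0.02,0,0,0,0,-0.2],
    [-0.002,0.02,0,0,0,0,-0.2],
    [0,0,0,0,0,0,-0.2]
  ]
}}

```text
clock: 15.55
tool_pos: [546.9, -107.5, 18.9]
tool_rot: [[-0.039, 0.999, 0.0], [0.999, 0.039, -0.0], [-0.0, 0.0, -1.0]]
contact_force: [-0.4, -0.8, -1.0]
finger_gap: 54.1
```

Emit:
{"op": "jog_arm", "data": {
  "moves": [
    [0,0.01,-0.01,0,0,0,-0.2],
    [0,0.015,0,0,0,0,-0.2],
    [0,0.015,0,0,0,0,-0.2],
    [0,0,0,0,0,0,-0.2]
  ]
}}

```text
clock: 15.88
tool_pos: [547.2, -106.4, 18.9]
tool_rot: [[-0.039, 0.999, 0.001], [0.999, 0.039, -0.001], [-0.001, 0.001, -1.0]]
contact_force: [-1.5, -4.6, 6.4]
finger_gap: 54.0
```

Emit:
{"op": "jog_arm", "data": {
  "moves": [
    [0,0.01,-0.01,0,0,0,-0.2],
    [0,0.01,0,0,0,0,-0.2],
    [0,0,0,0,0,0,-0.2]
  ]
}}

```text
clock: 16.13
tool_pos: [547.4, -105.9, 18.9]
tool_rot: [[-0.039, 0.999, 0.001], [0.999, 0.039, -0.001], [-0.001, 0.001, -1.0]]
contact_force: [-1.4, -6.2, 9.7]
finger_gap: 53.9
```

Emit:
{"op": "jog_arm", "data": {
  "moves": [
    [0,0.01,0,0,0,0,-0.2],
    [0,0.01,0,0,0,0,-0.2],
    [0,0,0,0,0,0,-0.2]
  ]
}}

```text
clock: 16.38
tool_pos: [547.6, -105.3, 18.9]
tool_rot: [[-0.039, 0.999, 0.001], [0.999, 0.039, -0.001], [-0.001, 0.001, -1.0]]
contact_force: [-1.8, -7.1, 9.9]
finger_gap: 54.1
```

Emit:
{"op": "jog_arm", "data": {
  "moves": [
    [0,0,0.01,0,0,0,-0.2],
    [0,0,0.005,0,0,0,-0.2],
    [0,0,0,0,0,0,-0.2]
  ]
}}

```text
clock: 16.63
tool_pos: [547.4, -104.7, 18.9]
tool_rot: [[-0.039, 0.999, 0.001], [0.999, 0.039, -0.0], [-0.0, 0.001, -1.0]]
contact_force: [1.9, -5.3, 3.1]
finger_gap: 54.1
```

```bash
cat > red.py <<'E'
from look import *
from h import *
s=bot.read_state();a=capture("wrist")["color"];cv2.imwrite("pics/wl.png",a);pos=s["tool_pos"];R=s["tool_rot"];a=a.astype(int)
m=(a[...,2]>90)&(a[...,1]<70)&(a[...,0]<70);n,l,st,_=cv2.connectedComponentsWithStats(m.astype(np.uint8));i=1+np.argmax(st[1:,4]);X,Y,w,h,_=st[i];u=X+w//2
r=np.nonzero(l[:,u]==i)[0];print(pos,s["contact_force"],st[i],r.min(),r.max(),ray((u,r.max()),76,pos,R).round(1),ray((u,r.min()),76,pos,R).round(1))
c=capture("scene")["color"];print(redc(c));q=c[165:182,274:292,2].astype(int)-c[165:182,274:292,0];print("brass",(q>25).sum(),(q*(q>12)).sum())
E
python3 red.py
```

```text
[ 547.41722216 -104.68105444   18.93072236] [ 1.86062338 -5.32882458  3.10930586] [ 221  147  197   39 4588] 169 184 [543.8 -52.2  76. ] [543.6 -47.6  76. ]
(np.float64(301.5813953488372), np.float64(192.95348837209303), 43)
brass 20 1879
```

Emit:
{"op": "jog_arm", "data": {
  "moves": [
    [0,-0.008,0,0,0,0,-0.2],
    [0,0,0,0,0,0,-0.25],
    [0,0,0,0,0,0,-0.3],
    [0,0,0,0,0,0,-0.4],
    [0,0,0,0,0,0,-0.6],
    [0,0,0,0,0,0,-0.8],
    [0,0,0,0,0,0,-1],
    [0,0,0,0,0,0,-1],
    [0,0,0,0,0,0,-1]
  ]
}}

```text
clock: 17.48
tool_pos: [546.7, -104.7, 18.6]
tool_rot: [[-0.039, 0.999, -0.0], [0.999, 0.039, 0.0], [0.0, -0.0, -1.0]]
contact_force: [-0.5, -0.1, -0.7]
finger_gap: 85.3
```

Emit:
{"op": "jog_arm", "data": {
  "moves": [
    [0,0,0.2,0,0,0,-1],
    [0,0,0.5,0,0,0,-1],
    [0,0,0.8,0,0,0,-1],
    [0,0,0.8,0,0,0,-1],
    [0,0,0.8,0,0,0,-1],
    [0,0,0.4,0,0,0,-1],
    [0,-1,0,0,0,0,-1],
    [0,-0.5,0,0,0,0,-1],
    [0,0,0,0,0,0,-1],
    [0,0,0,0,0,0,-1]
  ]
}}

```text
clock: 18.32
tool_pos: [546.6, -165.5, 159.2]
tool_rot: [[-0.037, 0.999, 0.0], [0.999, 0.037, 0.0], [0.0, 0.0, -1.0]]
contact_force: [-0.2, -0.1, 0.7]
finger_gap: 85.1
```

```bash
python3 red.py; python3 - <<'E'
from look import *
s=bot.read_state();print(s["clock"],s["tool_rot"].round(4).tolist())
z=lambda i,f:cv2.resize(i,None,fx=f,fy=f,interpolation=cv2.INTER_CUBIC)
A=z(cv2.imread("pics/wl.png")[60:310,230:420],2);c=capture("scene")["color"];cv2.imwrite("pics/scf.png",c);C=z(c[150:250,265:360],4)
H=np.zeros((500,760,3),np.uint8);H[:500,:380]=A;H[:400,380:760]=C;cv2.imwrite("pics/fin.png",H)
E
```

```text
[ 546.64465906 -165.46045015  159.24901272] [-0.23861287 -0.12797689  0.65371986] [285  46  82  15 988] 47 58 [544.4 -56.3  76. ] [544.1 -49.3  76. ]
(np.float64(308.3212121212121), np.float64(184.86666666666667), 165)
brass 20 1907
18.4167 [[-0.0381, 0.9993, -0.0005], [0.9993, 0.0381, 0.0005], [0.0005, -0.0004, -1.0]]
```

View pics/fin.png

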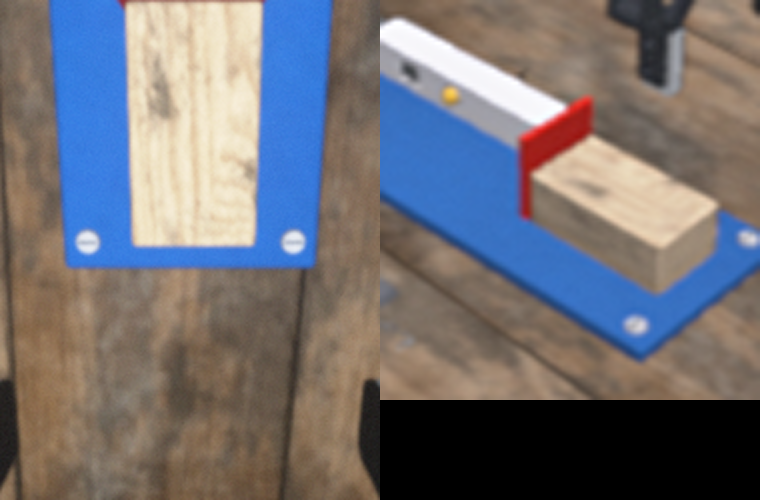

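The picture shows the block flat on the blue plate, its end at the red plate, and the brass button out. I'll put a number on the end gap from the row profile in the wrist image.

```bash
python3 - <<'E'
import cv2,numpy as np
from h import *
a=cv2.imread("pics/wl.png");pos=np.array([546.64,-165.46,159.25]);R=np.array([[-.0381,.9993,-.0005],[.9993,.0381,.0005],[.0005,-.0004,-1.]])
for u in(300,345):
  print(u,[(r,a[r,u].tolist()) for r in range(44,68,1)])
for r in(58,59,60,61,62):print(r,ray((325,r),50,pos,R)[1].round(1))
for r in(182,183,184):print(r,ray((325,r),50,pos,R)[1].round(1))
for r in(45,46,47,48,52,53,54,55):print("top",r,ray((325,r),76,pos,R)[1].round(1))
print(ray((230+131/2,182),50,pos,R),ray((230+255/2,182),50,pos,R))
E
```

```text
300 [(44, [174, 104, 157]), (45, [110, 67, 210]), (46, [72, 57, 235]), (47, [55, 51, 240]), (48, [60, 55, 242]), (49, [59, 55, 242]), (50, [60, 58, 242]), (51, [57, 52, 237]), (52, [59, 53, 228]), (53, [57, 48, 196]), (54, [55, 50, 160]), (55, [56, 47, 142]), (56, [60, 49, 144]), (57, [56, 49, 143]), (58, [60, 54, 141]), (59, [77, 78, 147]), (60, [116, 127, 169]), (61, [153, 172, 195]), (62, [176, 199, 217]), (63, [186, 211, 228]), (64, [190, 213, 229]), (65, [189, 215, 230]), (66, [194, 221, 234]), (67, [202, 227, 238])]
345 [(44, [163, 107, 166]), (45, [102, 74, 209]), (46, [70, 60, 231]), (47, [64, 58, 238]), (48, [61, 55, 240]), (49, [59, 53, 240]), (50, [63, 58, 241]), (51, [62, 57, 237]), (52, [61, 56, 224]), (53, [59, 51, 193]), (54, [53, 46, 158]), (55, [57, 49, 142]), (56, [57, 49, 143]), (57, [60, 55, 145]), (58, [60, 56, 143]), (59, [79, 84, 151]), (60, [116, 132, 177]), (61, [151, 176, 204]), (62, [168, 198, 223]), (63, [179, 210, 231]), (64, [180, 210, 232]), (65, [176, 210, 232]), (66, [177, 207, 232]), (67, [174, 205, 230])]
58 -52.1
59 -52.8
60 -53.5
61 -54.2
62 -55.0
182 -151.8
183 -152.7
184 -153.6
top 45 -48.0
top 46 -48.6
top 47 -49.3
top 48 -49.9
top 52 -52.4
top 53 -53.1
top 54 -53.7
top 55 -54.3
[ 521.52014308 -152.80393603   50.        ] [ 576.19448151 -150.63648929   50.        ]
```

```bash
python3 -c "
from station import bot
print(bot.finish_job())"
```

```text
the job is handed in; nothing more can be done
None
```

I did the whole task and handed the job in at about 18.4 s on the clock; no verdict was reported.

**Sleeve and button:** I pinched the button flush across the sleeve. Then I drew the sleeve about 40 mm towards the bracket, slowing to steps of about 1 mm and then 0.6 mm near the hole. The pull read by the wrist sensor stayed at about 4 N or less. The button popped out through the next hole, and in the last scene pictures it shows nearly as much brass as at the start. The visible brass stayed the same after the gripper let go and after the block was placed.

**Block:** I gripped it across its width, laid it on the base plate and slid it gently up to the stop plate. The wrist force along the tube peaked at about 7 N, part of it friction on the plate. I then backed off slightly and released it.

**Last checks, all from images:**

| What | Measured | Limit |
|---|---|---|
| End gap to the stop plate | about 0 mm, good to about 1 mm | 3.5 mm |
| Off centre in x | about 1 mm | 15 mm |
| Yaw, from the tool angle while gripped and the final picture | within about 0.01 rad | 0.1 rad |
| Touching | gripper clear, wrist force about zero | nothing touched |

**Disagreements:**
- The cameras differed by about 2 mm on where the button sat along the tube, so I found the final position by stepping and watching the button.
- The wrist readings put the stop plate about 1 mm further towards the bracket once the block touched it. That is within the lock's play and the measuring error.

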